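Try the icing presses and set the blocked one aside

TASK

Try the plunger of each of the three icing presses in the rack: push it gently straight down, all the way onto its soft stop. If one stiffens part-way, stop there and do not force it (never push with more than about 15 N): lift that press out, with its plunger left where it stuck, and set it down gently and upright in the washing-up tray. Leave the sound presses standing in the rack with their plungers down, and leave the other things on the table alone.

Things in the scene. Friction and masses are not known exactly. Their poses are not given: they have to be found in the camera images.
- rack: Beech rack block, 78 (x) by 274 (y) by 40 mm high, fixed to the table; origin at the centre of its underside, z up. Three round sockets in its top, 47 mm wide and 30 mm deep (floor 10 mm above the table), at y = +90, 0 and -90 mm along its own y axis. It can be turned by up to 0.35 rad.
- tray: Shallow square dark steel washing-up tray, 170 x 170 mm, walls 5 mm thick and 22 mm high, floor 5 mm thick, fixed to the table; origin at the centre of its underside, z up.
- press_a: Icing press: upright closed steel barrel, 44 mm diameter, 90 mm tall, flat foot, 0.3 to 0.5 kg, loose in a socket of the rack, 60 mm of it above the rack; origin at the centre of the barrel's underside, z up. Can be gripped round the barrel just below its top, from above, fingers either side of the plunger. All three look alike; which stands where, and which is blocked, changes.
- disc_a (a point): Centre of the top face of the round thumb disc (32 mm wide, 6 mm thick) of plunger_a: 126 mm above the barrel's underside when drawn up, 96 mm when the disc is on the barrel. A blocked plunger that is let go springs back a little, to a stroke of 0.013 to 0.017.
- plunger_a (a joint): Stroke of press_a's plunger (m): 0 drawn up, 0.030 disc on barrel; starts at 0 to 0.006. A sound one slides at a steady 4 to 5 N to its soft stop at 0.024, then the force rises 2.2 N per mm; at 10 to 12 N it is home and, let go, stays at 0.024 or more. A blocked one slides alike at first, but from 0.013 its force rises 1.6 N per mm for 8 mm, then it is solid.
- press_b: Icing press: upright closed steel barrel, 44 mm diameter, 90 mm tall, flat foot, 0.3 to 0.5 kg, loose in a socket of the rack, 60 mm of it above the rack; origin at the centre of the barrel's underside, z up. Can be gripped round the barrel just below its top, from above, fingers either side of the plunger. All three look alike; which stands where, and which is blocked, changes.
- disc_b (a point): Centre of the top face of the round thumb disc (32 mm wide, 6 mm thick) of plunger_b: 126 mm above the barrel's underside when drawn up, 96 mm when the disc is on the barrel. A blocked plunger that is let go springs back a little, to a stroke of 0.013 to 0.017.
- plunger_b (a joint): Stroke of press_b's plunger (m): 0 drawn up, 0.030 disc on barrel; starts at 0 to 0.006. A sound one slides at a steady 4 to 5 N to its soft stop at 0.024, then the force rises 2.2 N per mm; at 10 to 12 N it is home and, let go, stays at 0.024 or more. A blocked one slides alike at first, but from 0.013 its force rises 1.6 N per mm for 8 mm, then it is solid.
- press_c: Icing press: upright closed steel barrel, 44 mm diameter, 90 mm tall, flat foot, 0.3 to 0.5 kg, loose in a socket of the rack, 60 mm of it above the rack; origin at the centre of the barrel's underside, z up. Can be gripped round the barrel just below its top, from above, fingers either side of the plunger. All three look alike; which stands where, and which is blocked, changes.
- disc_c (a point): Centre of the top face of the round thumb disc (32 mm wide, 6 mm thick) of plunger_c: 126 mm above the barrel's underside when drawn up, 96 mm when the disc is on the barrel. A blocked plunger that is let go springs back a little, to a stroke of 0.013 to 0.017.
- plunger_c (a joint): Stroke of press_c's plunger (m): 0 drawn up, 0.030 disc on barrel; starts at 0 to 0.006. A sound one slides at a steady 4 to 5 N to its soft stop at 0.024, then the force rises 2.2 N per mm; at 10 to 12 N it is home and, let go, stays at 0.024 or more. A blocked one slides alike at first, but from 0.013 its force rises 1.6 N per mm for 8 mm, then it is solid.
- garlic_1: Garlic bulb, 53 mm wide, 52 mm high; loose bystander, to be left alone. Origin under its centre.
- mill_1: Small glass shaker with a grey top, 44 mm wide, 90 mm high; loose bystander, to be left alone. Origin under its centre.
- tub_1: Round pot with a foil lid, 72 mm wide, 71 mm high; loose bystander, to be left alone. Origin under its centre.
- onion_1: Onion, 83 mm wide, 94 mm high; loose bystander, to be left alone. Origin under its centre.
- brown_cup: Dark brown cup, 72 mm wide, 67 mm high; loose bystander, to be left alone. Origin under its centre.

How it is judged:
By the outcome, as a careful person would: the job done as asked, in the order asked, and still so for the second after the job is handed in, with the robot touching nothing.
It also fails if it takes over 64 s, if anything falls off the work surface, if the arm or the gripper's body presses on something with over 40 N, if the wrist force passes 120 N, or if a joint passes its speed limit or range.

ROBOT

A 6-joint arm with a two-finger parallel gripper is mounted at the origin on a cart in front of the work surface, level with it; the furniture and walls round the work are solid. World frame = base frame: x ahead of the robot, y to its left, z up, the work surface at z = 0. Lengths are in m, angles in degrees, forces in N, time in s.
With the tool pointing down it reaches from about 0.4 to 0.825 m from the base axis. Payload 7 kg.
Tool frame: the origin (TCP) lies between the finger pads; the fingertips stand 19 mm ahead of it and the grasp point (between the pads) is the TCP; z points along the fingers, y is the line along which they close (so a half turn about z gives the same grasp; the last joint's range is limited). The gripper opens to 88 mm and grips with 3 to 60 N. Pads are 19 mm wide; open, the fingers measure 130 mm over their backs; the gripper's body (78 mm by 193 mm) begins 47 mm behind the grasp point.
Start: joints at [92.825, 20.546, 0.682, 0, -70.136, -16.507], TCP at [0.16, 0.656, 0.246] pointing down, gripper open.
Joint ranges: [-176.03, 176.03], [-82.01, 121.73], [-58.28, 71.71], [-173.87, 95.51], [-174.79, -0.11], [-173.66, 173.66]. Speed limits (degrees/s): [136.94, 136.94, 172.46, 180, 180, 180].

INTERFACE

Orientations are given as [roll, pitch, yaw] about the fixed x, y, z axes, in that order (R = Rz(yaw) Ry(pitch) Rx(roll)).
In Python, from plant import get_obs, snapshot, close_job, spot_in, spot_point gives the robot as it stands.
- The arm moves only by the tool play_rows, never from a script. Its argument "plan" is a list of rows, each a list of 6 numbers: the shift along the tool's x, y, z in cm, then the turn, a rotation vector about the tool's x, y, z in degrees. A call has 1 to 20 rows; each row shifts and turns the commanded pose from where the row before left it, along the tool's axes as they then stand; what a row does not reach is not made up. A row lasts 1/12 s, in which the tool goes at most 41.7 mm and 7.16 degrees, less where a joint would pass 70% of its speed; a pose out of reach is approached as far as the arm can. A call is refused whole if a number of a shift passes 4.17 or a number of a turn 7.16, either way. A call with a gripper value outside its range is refused whole. "grip" is the finger opening in cm, from 0 to 8.76, set as the call begins (left out, the last holds). The fingers move at their own pace and stop on an object; the grip force is fixed at half the most. Time passes only in rows, so rows that do not move let the fingers close. It gives the time, the measured TCP pose, the force, the opening and the grip force at its end, in the units of the state.
- get_obs(): the state, without advancing time (a new reading comes with each control period).
- snapshot(name): name is "scene" or "top"; returns a dict with "frame" (480x640x3 uint8, red, green, blue), "fx", "fy", "cx", "cy" (pixels), "position" and "attitude" of the camera in the world. Camera axes: x right, y down, z forward; pixel columns grow to the right and rows downward; lengths in m; the calibration is good to about 2 mm. A picture is of the moment at which its call begins. There is no depth.
- close_job(): hands the job in; it is judged then, once.
Trained networks look in the newest picture that a camera, given by its name, has taken for a name from the list of things; names that differ only in an ending like _2 or _b are one class to them, and where a whole thing is asked for, a point or a joint stands for the part that bears it (a point fixed in the world has none). Each returns a list of dicts, best first, with "score" (0 to 1); they miss things now and then, are a little off and sometimes report something else, mostly with a low value. They report only what shows in the picture. A call takes as long as a camera call.
- spot_in(camera, thing): "position" ([x, y, z] in m, in world coordinates, good to about 4 mm: the middle of the surface that is visible of it).
- spot_point(camera, thing): "position" ([x, y, z] in m, in world coordinates, good to about 4 mm: a listed point, or the origin of a listed thing).
The state is a dict: "clock": time; "joint_pos": joint angles; "qvel": joint speeds; "tau": joint torques, N m; "tool_pos": TCP position; "orientation": TCP orientation; "force": force on the tool from outside, world axes, zero at the start; "moment": the same for the moment, N m; "opening": finger opening in m; "gripper_force": force on a finger pad.
Only numpy, scipy, OpenCV 4.12 (cv2) and the standard library are available. Lean on these libraries where they do the work, as an engineer would, in place of code of your own. Each camera call takes 0.05 s, during which the arm holds its last target. There are 200 camera calls.

## Working session

There is one attempt and no reset: what is moved stays moved. The work goes in short steps, Python scripts to look and compute and a tool call to move; the robot and the scene stay as the last step left them, time stands still between calls to the robot, and variables do not carry over. Pictures are saved under pics/ and viewed, at most 10 in all, crops included, and the job is handed in when it is done.

Besides the shell and the picture viewer there is one more tool, called after "Request:" as a command line: name --pt "numbers of a row" for each row, then --argument value for the rest. play_rows: Moves the arm, as the interface text tells. Its arguments: {"type":"object","properties":{"plan":{"type":"array","items":{"type":"array","items":{"type":"number"}}},"grip":{"type":"number"}},"required":["plan"]}

```bash
mkdir -p pics; python3 - <<'E'
from plant import *
import cv2,numpy as np
o=get_obs();print({k:np.round(o[k],3) for k in o})
for c in("scene","top"):
    s=snapshot(c);cv2.imwrite(f"pics/{c}0.png",s["frame"][:,:,::-1]);print(c,s["position"],s["attitude"],s["fx"],s["cx"],s["cy"])
    for t in("rack","tray","press_a","disc_a"):
        for f in(spot_point,):
            for d in f(c,t)[:4]:print(c,t,np.round(d["position"],3),round(d["score"],2))
E
```

```text
{'clock': np.float64(0.0), 'joint_pos': array([ 9.2823e+01,  2.0589e+01,  6.3200e-01, -1.9000e-02, -7.0134e+01,
       -1.6508e+01]), 'qvel': array([-0.059,  0.039,  0.006, -0.112, -0.055, -0.027]), 'tau': array([-0.0000e+00, -5.8272e+01,  2.9305e+01,  6.9970e+00,  7.0000e-03,
       -0.0000e+00]), 'tool_pos': array([0.16 , 0.655, 0.245]), 'orientation': array([ 1.79908e+02, -9.00000e-03, -1.36910e+01]), 'force': array([ 0.658, -0.502, -0.674]), 'moment': array([-0.025,  0.045, -0.008]), 'gripper_force': np.float64(0.0), 'opening': np.float64(0.088)}
scene [-0.01856812 -0.50170432  0.76638206] [-127.63071489   -1.05198085  -42.51123336] 464.0024624067221 312.49578548201254 235.82187872866103
scene rack [0.529 0.188 0.003] 0.69
scene tray [ 0.51  -0.182  0.001] 0.68
scene press_a [0.527 0.188 0.01 ] 0.8
scene press_a [0.53  0.184 0.001] 0.72
scene press_a [0.502 0.277 0.013] 0.57
scene press_a [0.552 0.101 0.007] 0.57
scene disc_a [0.503 0.272 0.137] 0.62
scene disc_a [0.545 0.102 0.134] 0.62
top [0.47073276 0.14241143 1.22342247] [-174.53691226   -0.19388148  -89.52297248] 521.23949164461 320.4001042210675 239.65341358002726
top rack [ 0.529  0.188 -0.001] 0.75
top tray [0.529 0.184 0.012] 0.47
top press_a [0.53  0.186 0.013] 0.9
top press_a [0.548 0.101 0.011] 0.79
top press_a [0.506 0.276 0.008] 0.64
top disc_a [0.527 0.185 0.129] 0.76
top disc_a [0.547 0.1   0.132] 0.5
top disc_a [0.503 0.271 0.133] 0.45
```

View pics/scene0.png

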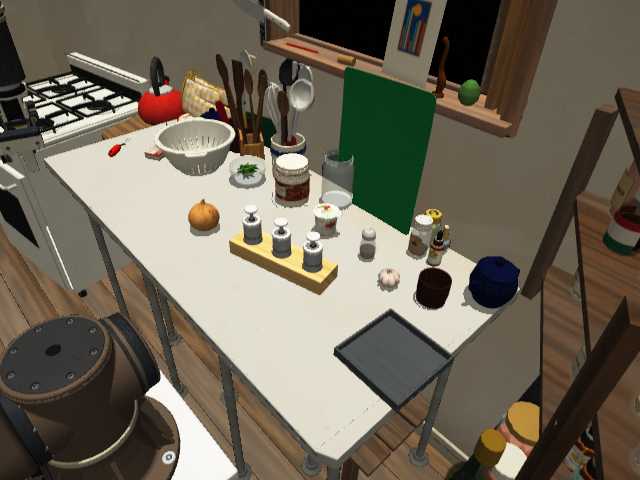

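View pics/top0.png

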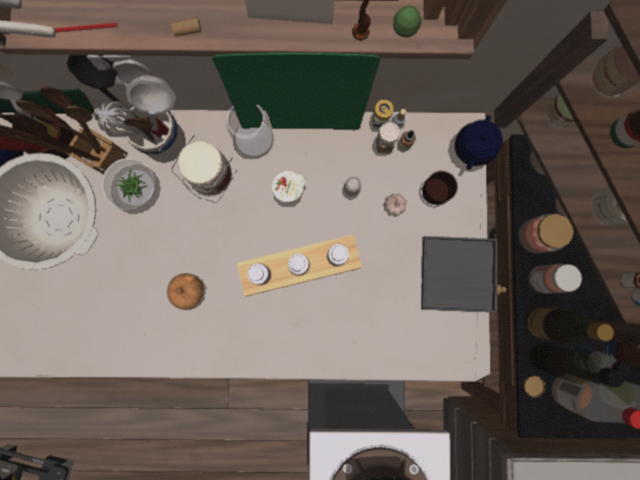

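The scene picture shows the rack with three presses (discs near px 251,210; 281,225; 313,238), and the tray is at px (393,357). In the top picture, the discs are at (258,272), (298,264) and (338,254), and the tray is centred at (458,273). The network positions agree with this, except the top camera's "tray", which is really the rack. I'm moving above the left press and closing the fingers.

Request:
play_rows --pt "3.04 2.05 0 0 0 0" --pt "3.04 2.05 0 0 0 0" --pt "3.04 2.05 0 0 0 0" --pt "3.04 2.05 0 0 0 0" --pt "3.04 2.05 0 0 0 0" --pt "3.04 2.05 0 0 0 0" --pt "3.04 2.05 0 0 0 0" --pt "3.04 2.05 0 0 0 0" --pt "3.04 2.05 0 0 0 0" --pt "3.04 2.05 0 0 0 0" --pt "3.04 2.05 0 0 0 0" --pt "3.04 2.05 0 0 0 0" --pt "3.04 2.05 0 0 0 0" --pt "3.04 2.05 0 0 0 0" --grip 0

```text
clock: 1.67
tool_pos: [0.5063, 0.2748, 0.2459]
orientation: [-180.0, -0.0, -13.7]
force: [0.5, 1.0, 0.1]
opening: 0.0024
gripper_force: 0.0
```

Request:
play_rows --pt "0 0 0.8 0 0 6.96" --pt "0 0 0.8 0 0 6.96" --pt "0 0 0.8 0 0 6.96" --pt "0 0 0.8 0 0 6.96" --pt "0 0 0.8 0 0 6.96" --pt "0 0 0 0 0 6.96" --pt "0 0 0 0 0 6.96" --pt "0 0 0 0 0 6.96" --pt "0 0 0 0 0 6.96" --pt "0 0 0 0 0 0" --pt "0 0 0 0 0 0"

```text
clock: 2.58
tool_pos: [0.5053, 0.2763, 0.2057]
orientation: [-180.0, 0.0, -76.1]
force: [-0.1, -0.3, 0.3]
opening: 0.0007
gripper_force: 0.0
```

```bash
cat > h.py <<'E'
from plant import *
import numpy as np
from scipy.spatial.transform import Rotation as R
def to(t,yaw=None):
    o=get_obs();r=R.from_euler('xyz',o["orientation"],degrees=True)
    print("pos",np.round(o["tool_pos"],4),"rpy",np.round(o["orientation"],2),"t",o["clock"],"F",np.round(o["force"],2))
    print("tool shift cm",np.round(100*r.inv().apply(np.array(t)-o["tool_pos"]),2))
    if yaw is not None: print("turn",np.round((r.inv()*R.from_euler('xyz',[180,0,yaw],degrees=True)).as_rotvec(degrees=True),2))
E
python3 - <<'E'
from h import *
to([.505,.274,.165],-76.3)
for c in("scene","top"):
    snapshot(c)
    for t in("tray","disc_a"):
        for d in spot_point(c,t)[:4]:print(c,t,np.round(d["position"],3),round(d["score"],2))
E
```

```text
pos [0.5053 0.2763 0.2057] rpy [-1.7999e+02  1.0000e-02 -7.6100e+01] t 2.5833 F [-0.12 -0.3   0.33]
tool shift cm [0.22 0.09 4.07]
turn [-0.01  0.01  0.2 ]
scene tray [ 0.51  -0.184  0.001] 0.85
scene disc_a [0.545 0.102 0.134] 0.64
scene disc_a [0.503 0.274 0.137] 0.56
scene disc_a [0.528 0.186 0.135] 0.41
top tray [ 0.511 -0.18   0.003] 0.81
top tray [0.529 0.184 0.009] 0.47
top disc_a [0.549 0.097 0.128] 0.6
top disc_a [0.53  0.188 0.13 ] 0.52
```

Request:
play_rows --pt "0.2 0.1 1.5 0 0 0" --pt "0 0 1.5 0 0 0" --pt "0 0 1.2 0 0 0" --pt "0 0 0.3 0 0 0" --pt "0 0 0 0 0 0" --pt "0 0 0 0 0 0"

```text
clock: 3.38
tool_pos: [0.5051, 0.2743, 0.161]
orientation: [-180.0, -0.0, -76.3]
force: [-0.4, 0.1, 0.6]
opening: 0.0008
gripper_force: 0.0
```

Request:
play_rows --pt "0 0 0.2 0 0 0" --pt "0 0 0.2 0 0 0" --pt "0 0 0.2 0 0 0" --pt "0 0 0.2 0 0 0" --pt "0 0 0.2 0 0 0" --pt "0 0 0.2 0 0 0" --pt "0 0 0.2 0 0 0"

```text
clock: 3.97
tool_pos: [0.505, 0.2742, 0.1468]
orientation: [-180.0, 0.0, -76.3]
force: [-1.0, -0.6, 2.8]
opening: 0.0004
gripper_force: 1.9
```

Request:
play_rows --pt "0 0 0.2 0 0 0" --pt "0 0 0.2 0 0 0" --pt "0 0 0.2 0 0 0"

```text
clock: 4.22
tool_pos: [0.505, 0.2743, 0.1406]
orientation: [-180.0, 0.0, -76.3]
force: [-2.4, -0.0, 6.0]
opening: 0.0004
gripper_force: 3.2
```

Request:
play_rows --pt "0 0 0.1 0 0 0" --pt "0 0 0.1 0 0 0"

```text
clock: 4.38
tool_pos: [0.5051, 0.2743, 0.1389]
orientation: [-180.0, 0.0, -76.3]
force: [-1.0, 0.2, 8.3]
opening: 0.0001
gripper_force: 4.4
```

Request:
play_rows --pt "0 0 0.1 0 0 0" --pt "0 0 0 0 0 0"

```text
clock: 4.55
tool_pos: [0.5052, 0.2743, 0.138]
orientation: [-180.0, 0.0, -76.3]
force: [-1.4, 0.0, 7.4]
opening: 0.0005
gripper_force: 3.8
```

Request:
play_rows --pt "0 0 0 0 0 0"

```text
clock: 4.63
tool_pos: [0.5051, 0.2743, 0.1381]
orientation: [-180.0, 0.0, -76.3]
force: [-1.0, -0.2, 7.2]
opening: 0.0006
gripper_force: 3.7
```

Request:
play_rows --pt "0 0 0.1 0 0 0" --pt "0 0 0 0 0 0" --pt "0 0 0 0 0 0"

```text
clock: 4.88
tool_pos: [0.5052, 0.2743, 0.1373]
orientation: [-179.9, 0.0, -76.3]
force: [-2.3, -1.3, 9.3]
opening: 0.0002
gripper_force: 4.6
```

Request:
play_rows --pt "0 0 0.1 0 0 0" --pt "0 0 0 0 0 0" --pt "0 0 0 0 0 0"

```text
clock: 5.13
tool_pos: [0.5053, 0.2744, 0.1365]
orientation: [-179.9, 0.0, -76.3]
force: [-1.5, -0.6, 11.2]
opening: 0.0007
gripper_force: 5.3
```

Force is rising at about 2 N/mm well short of the stop, so the left press is blocked. On to the middle one.

Request:
play_rows --pt "0 0 -0.5 0 0 0" --pt "0 0 -1.0 0 0 0" --pt "0 0 -1.5 0 0 0" --pt "0 0 -0.5 0 0 0" --pt "3.0 0 0 0 0 0" --pt "3.0 0 0 0 0 0" --pt "3.0 0 0 0 0 0" --pt "0 0 0.5 0 0 0" --pt "0 0 0.5 0 0 0" --pt "0 0 0 0 0 0" --pt "0 0 0 0 0 0"

```text
clock: 6.05
tool_pos: [0.5258, 0.1871, 0.1601]
orientation: [180.0, -0.0, -76.3]
force: [0.2, 0.1, -0.3]
opening: 0.0006
gripper_force: 0.0
```

Request:
play_rows --pt "0 0 0.2 0 0 0" --pt "0 0 0.2 0 0 0" --pt "0 0 0.2 0 0 0" --pt "0 0 0.2 0 0 0" --pt "0 0 0.2 0 0 0" --pt "0 0 0.2 0 0 0" --pt "0 0 0.2 0 0 0" --pt "0 0 0 0 0 0"

```text
clock: 6.72
tool_pos: [0.5261, 0.1868, 0.1463]
orientation: [-180.0, 0.0, -76.3]
force: [-0.5, 0.0, -0.2]
opening: 0.0004
gripper_force: 0.0
```

Request:
play_rows --pt "0 0 0.2 0 0 0" --pt "0 0 0.2 0 0 0" --pt "0 0 0.2 0 0 0" --pt "0 0 0 0 0 0"

```text
clock: 7.05
tool_pos: [0.5261, 0.1867, 0.1402]
orientation: [180.0, -0.0, -76.3]
force: [0.2, -0.0, 0.1]
opening: 0.0004
gripper_force: 0.0
```

```bash
python3 - <<'E'
from h import *
import cv2
s=snapshot("scene")
cv2.imwrite("pics/s1.png",cv2.resize(s["frame"][170:300,200:370,::-1],None,fx=4,fy=4,interpolation=cv2.INTER_CUBIC))
for d in spot_point("scene","disc_a")[:4]:print(np.round(d["position"],4),round(d["score"],2))
to([.526,.187,.14])
def pix(p):
    c=R.from_euler('xyz',s["attitude"],degrees=True).inv().apply(np.array(p)-s["position"]);return c[0]/c[2]*s["fx"]+s["cx"],c[1]/c[2]*s["fy"]+s["cy"]
u=pix([.5261,.1867,.121]);print(u,(u[0]-200)*4,(u[1]-170)*4)
E
```

```text
[0.5445 0.1009 0.1289] 0.66
[0.5258 0.1887 0.1228] 0.59
pos [0.5259 0.1865 0.1401] rpy [ 1.7996e+02 -1.0000e-02 -7.6330e+01] t 7.15 F [ 0.46 -1.05 -0.29]
tool shift cm [-0.05 -0.02  0.01]
(np.float64(280.2492143091092), np.float64(225.3813142881533)) 320.9968572364369 221.52525715261322
```

View pics/s1.png

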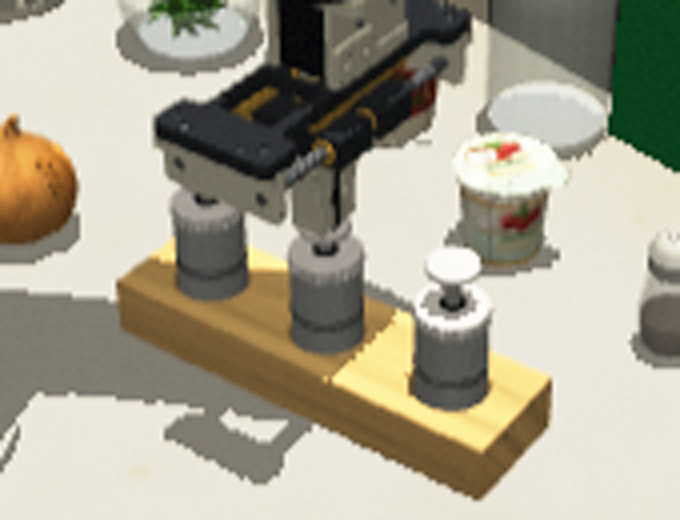

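The fingers are over the middle disc (crop px 322,235) and it looks lower than the right-hand one, so it's being pushed. The friction force probably dies away once the motion stops, so I'll read it while moving.

Request:
play_rows --pt "0 0 0.15 0 0 0" --pt "0 0 0.15 0 0 0"

```text
clock: 7.32
tool_pos: [0.5261, 0.1865, 0.1376]
orientation: [180.0, -0.0, -76.3]
force: [-1.3, -0.7, 4.6]
opening: -0.0001
gripper_force: 1.9
```

Request:
play_rows --pt "0 0 0.15 0 0 0" --pt "0 0 0.15 0 0 0"

```text
clock: 7.48
tool_pos: [0.526, 0.1866, 0.1345]
orientation: [180.0, -0.0, -76.3]
force: [-1.8, -1.0, 2.9]
opening: -0.0001
gripper_force: 1.9
```

Request:
play_rows --pt "0 0 0.15 0 0 0" --pt "0 0 0.15 0 0 0"

```text
clock: 7.65
tool_pos: [0.5261, 0.1866, 0.1314]
orientation: [180.0, -0.0, -76.3]
force: [-1.2, -1.1, 3.7]
opening: 0.0005
gripper_force: 1.9
```

Request:
play_rows --pt "0 0 0.1 0 0 0" --pt "0 0 0.1 0 0 0"

```text
clock: 7.82
tool_pos: [0.5262, 0.1866, 0.1296]
orientation: [-180.0, -0.0, -76.3]
force: [-2.8, -1.0, 6.6]
opening: 0.0002
gripper_force: 3.6
```

Request:
play_rows --pt "0 0 0.1 0 0 0" --pt "0 0 0 0 0 0"

```text
clock: 7.98
tool_pos: [0.5263, 0.1867, 0.1288]
orientation: [-180.0, -0.0, -76.3]
force: [-0.5, -0.4, 6.3]
opening: 0.0003
gripper_force: 2.9
```

Request:
play_rows --pt "0 0 0.1 0 0 0" --pt "0 0 0 0 0 0"

```text
clock: 8.15
tool_pos: [0.5264, 0.1867, 0.1281]
orientation: [-180.0, -0.0, -76.3]
force: [-1.6, -1.1, 8.4]
opening: 0.0004
gripper_force: 3.8
```

Request:
play_rows --pt "0 0 0.1 0 0 0" --pt "0 0 0 0 0 0"

```text
clock: 8.32
tool_pos: [0.5265, 0.1868, 0.1274]
orientation: [-179.9, -0.0, -76.3]
force: [-2.1, -1.0, 10.5]
opening: 0.0005
gripper_force: 4.7
```

Request:
play_rows --pt "0 0 0.06 0 0 0" --pt "0 0 0 0 0 0"

```text
clock: 8.48
tool_pos: [0.5266, 0.1868, 0.127]
orientation: [-179.9, -0.0, -76.3]
force: [-2.9, 0.2, 11.2]
opening: 0.0007
gripper_force: 5.5
```

Middle press is home. Now the right one.

Request:
play_rows --pt "0 0 -0.5 0 0 0" --pt "0 0 -1.0 0 0 0" --pt "0 0 -1.5 0 0 0" --pt "0 0 -1.3 0 0 0" --pt "3.0 0 0 0 0 0" --pt "3.0 0 0 0 0 0" --pt "3.0 0 0 0 0 0" --pt "0 0 0.5 0 0 0" --pt "0 0 0.5 0 0 0" --pt "0 0 0 0 0 0" --pt "0 0 0 0 0 0"

```text
clock: 9.4
tool_pos: [0.5471, 0.0997, 0.1587]
orientation: [180.0, -0.0, -76.3]
force: [1.0, 0.4, -0.5]
opening: 0.0005
gripper_force: 0.0
```

Request:
play_rows --pt "0 0 0.2 0 0 0" --pt "0 0 0.2 0 0 0" --pt "0 0 0.2 0 0 0" --pt "0 0 0.2 0 0 0" --pt "0 0 0.2 0 0 0" --pt "0 0 0.2 0 0 0" --pt "0 0 0.2 0 0 0"

```text
clock: 9.98
tool_pos: [0.5476, 0.0994, 0.1452]
orientation: [-180.0, 0.0, -76.3]
force: [-0.3, 0.6, 4.1]
opening: 0.0004
gripper_force: 1.9
```

Request:
play_rows --pt "0 0 0.2 0 0 0" --pt "0 0 0.2 0 0 0"

```text
clock: 10.15
tool_pos: [0.5475, 0.0993, 0.141]
orientation: [-180.0, 0.0, -76.3]
force: [-2.0, 0.8, 4.1]
opening: 0.0002
gripper_force: 1.9
```

Request:
play_rows --pt "0 0 0.15 0 0 0" --pt "0 0 0.15 0 0 0"

```text
clock: 10.32
tool_pos: [0.5475, 0.0993, 0.1379]
orientation: [-180.0, 0.0, -76.3]
force: [-0.9, 1.4, 3.9]
opening: 0.0002
gripper_force: 1.9
```

Request:
play_rows --pt "0 0 0.1 0 0 0" --pt "0 0 0.1 0 0 0"

```text
clock: 10.48
tool_pos: [0.5475, 0.0993, 0.1359]
orientation: [-180.0, 0.0, -76.3]
force: [-0.6, 0.5, 4.0]
opening: 0.0006
gripper_force: 1.8
```

Stroke is about 0.019 with the force still steady, so this one is sound.

Request:
play_rows --pt "0 0 0.15 0 0 0" --pt "0 0 0.15 0 0 0"

```text
clock: 10.65
tool_pos: [0.5474, 0.0992, 0.1329]
orientation: [-180.0, 0.0, -76.3]
force: [-1.5, 1.4, 3.4]
opening: 0.0005
gripper_force: 1.9
```

Request:
play_rows --pt "0 0 0.15 0 0 0" --pt "0 0 0.1 0 0 0"

```text
clock: 10.82
tool_pos: [0.5475, 0.0993, 0.1304]
orientation: [-180.0, 0.0, -76.3]
force: [-0.4, 1.1, 4.8]
opening: 0.0003
gripper_force: 2.8
```

Request:
play_rows --pt "0 0 0.1 0 0 0" --pt "0 0 0.1 0 0 0" --pt "0 0 0 0 0 0"

```text
clock: 11.07
tool_pos: [0.5476, 0.0993, 0.1287]
orientation: [-180.0, -0.0, -76.3]
force: [-1.4, -0.0, 6.5]
opening: 0.0005
gripper_force: 3.0
```

Request:
play_rows --pt "0 0 0.1 0 0 0" --pt "0 0 0.1 0 0 0" --pt "0 0 0 0 0 0"

```text
clock: 11.32
tool_pos: [0.5478, 0.0993, 0.1272]
orientation: [-179.9, -0.0, -76.3]
force: [-2.4, 1.3, 8.4]
opening: 0.0007
gripper_force: 4.6
```

Request:
play_rows --pt "0 0 0.06 0 0 0" --pt "0 0 0 0 0 0"

```text
clock: 11.48
tool_pos: [0.5479, 0.0993, 0.1269]
orientation: [-179.9, -0.0, -76.3]
force: [-2.9, 1.2, 11.4]
opening: 0.0006
gripper_force: 5.6
```

Request:
play_rows --pt "0 0 -0.5 0 0 0" --pt "0 0 -1.0 0 0 0" --pt "0 0 -2.0 0 0 0" --pt "0 0 -2.8 0 0 0" --pt "-3.0 0 0 0 0 0" --pt "-3.0 0 0 0 0 0" --pt "-3.0 0 0 0 0 0" --pt "-3.0 0 0 0 0 0" --pt "-3.0 0 0 0 0 0" --pt "-3.0 0 0 0 0 0" --pt "0 0 0 0 0 0" --pt "0 0 0 0 0 0" --grip 8.76

```text
clock: 12.48
tool_pos: [0.5042, 0.2753, 0.1888]
orientation: [180.0, -0.0, -76.2]
force: [-0.6, 0.1, -0.7]
opening: 0.0749
gripper_force: 0.0
```

```bash
python3 - <<'E'
from h import *
import cv2
for c in("scene","top"):
  s=snapshot(c)
  if c=="scene":cv2.imwrite("pics/s2.png",cv2.resize(s["frame"][150:310,190:370,::-1],None,fx=4,fy=3.7,interpolation=cv2.INTER_CUBIC))
  for t in("disc_a","press_a"):
   for d in spot_point(c,t)[:4]:print(c,t,np.round(d["position"],4),round(d["score"],2))
to([.505,.2745,.09],-76.3)
E
```

```text
scene disc_a [0.5048 0.275  0.1234] 0.62
scene disc_a [0.5259 0.1894 0.1119] 0.55
scene disc_a [0.5451 0.1025 0.1094] 0.48
scene press_a [0.5302 0.1911 0.01  ] 0.94
scene press_a [0.5505 0.1023 0.0075] 0.94
scene press_a [0.5048 0.2721 0.0107] 0.64
top disc_a [0.5284 0.184  0.1084] 0.75
top disc_a [0.5444 0.0989 0.1079] 0.74
top press_a [0.5496 0.1015 0.0105] 0.9
top press_a [0.529  0.1865 0.0142] 0.65
top press_a [0.5038 0.2757 0.0064] 0.57
pos [0.505  0.2732 0.189 ] rpy [180.    -0.   -76.39] t 12.7833 F [-1.02  0.11  0.36]
tool shift cm [-0.13 -0.03  9.9 ]
turn [ 0.   -0.   -0.09]
```

View pics/s2.png

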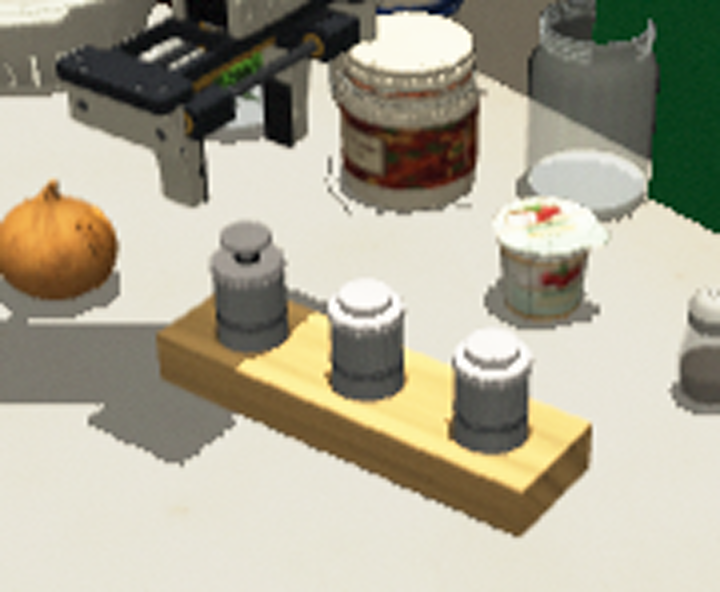

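The left press's disc is still partly up (crop px 246,240), and the other two are down. Next I'll grasp the left barrel.

Request:
play_rows --pt "-0.1 0 2.5 0 0 0" --pt "0 0 2.5 0 0 0" --pt "0 0 2.0 0 0 0" --pt "0 0 1.5 0 0 0" --pt "0 0 1.0 0 0 0" --pt "0 0 0.4 0 0 0" --pt "0 0 0 0 0 0" --pt "0 0 0 0 0 0"

```text
clock: 13.45
tool_pos: [0.5051, 0.2752, 0.0905]
orientation: [-180.0, 0.0, -76.3]
force: [-0.5, 0.3, -0.1]
opening: 0.0873
gripper_force: 0.0
```

Request:
play_rows --pt "0 0 0 0 0 0" --pt "0 0 0 0 0 0" --pt "0 0 0 0 0 0" --pt "0 0 0 0 0 0" --pt "0 0 0 0 0 0" --pt "0 0 0 0 0 0" --pt "0 0 0 0 0 0" --pt "0 0 0 0 0 0" --grip 3

```text
clock: 14.12
tool_pos: [0.5046, 0.2751, 0.0899]
orientation: [-180.0, -0.0, -76.3]
force: [1.0, 0.7, 0.6]
opening: 0.0429
gripper_force: 30.0
```

Request:
play_rows --pt "0 0 -0.3 0 0 0" --pt "0 0 -0.5 0 0 0" --pt "0 0 -0.7 0 0 0" --pt "0 0 -1.0 0 0 0" --pt "0 0 -1.0 0 0 0" --pt "0 0 -1.5 0 0 0" --pt "0 0 -2.0 0 0 0" --pt "0 0 -2.0 0 0 0" --pt "0 0 -2.0 0 0 0" --pt "0 0 -2.0 0 0 0" --pt "0 0 -1.5 0 0 0" --pt "0 0 -0.5 0 0 0" --pt "0 0 0 0 0 0" --pt "0 0 0 0 0 0"

```text
clock: 15.28
tool_pos: [0.5042, 0.2749, 0.2396]
orientation: [180.0, 0.0, -76.3]
force: [-0.3, -0.3, -5.2]
opening: 0.043
gripper_force: 30.0
```

Request:
play_rows --pt "1.0 0.24 0 0 0 0" --pt "2.0 0.47 0 0 0 0" --pt "2.5 0.58 0 0 0 0" --pt "2.6 0.6 0 0 0 0" --pt "2.6 0.6 0 0 0 0" --pt "2.6 0.6 0 0 0 0" --pt "2.6 0.6 0 0 0 0" --pt "2.6 0.6 0 0 0 0" --pt "2.6 0.6 0 0 0 0" --pt "2.6 0.6 0 0 0 0" --pt "2.6 0.6 0 0 0 0" --pt "2.6 0.6 0 0 0 0" --pt "2.6 0.6 0 0 0 0" --pt "2.6 0.6 0 0 0 0" --pt "2.6 0.6 0 0 0 0" --pt "2.6 0.6 0 0 0 0" --pt "2.6 0.6 0 0 0 0" --pt "2.0 0.47 0 0 0 0" --pt "1.0 0.24 0 0 0 0" --pt "0 0 0 0 0 0"

```text
clock: 16.95
tool_pos: [0.5086, -0.1877, 0.2385]
orientation: [179.9, 0.0, -76.5]
force: [-0.3, 0.7, -4.6]
opening: 0.0425
gripper_force: 30.0
```

```bash
python3 - <<'E'
from h import *
import cv2
s=snapshot("scene")
cv2.imwrite("pics/s3.png",s["frame"][:,:,::-1])
for d in spot_point("scene","press_a")[:4]:print(np.round(d["position"],4),round(d["score"],2))
to([.51,-.182,.105],-76.3);print(get_obs()["opening"])
E
```

```text
[0.555  0.0997 0.0057] 0.85
[0.5271 0.1882 0.0119] 0.77
[ 0.5056 -0.1877  0.161 ] 0.58
pos [ 0.509  -0.1859  0.2389] rpy [ 1.7991e+02  5.0000e-02 -7.6400e+01] t 17.05 F [-0.01  0.19 -4.57]
tool shift cm [-0.35 -0.21 13.39]
turn [ 0.09  0.05 -0.1 ]
0.04264758079202248
```

View pics/s3.png

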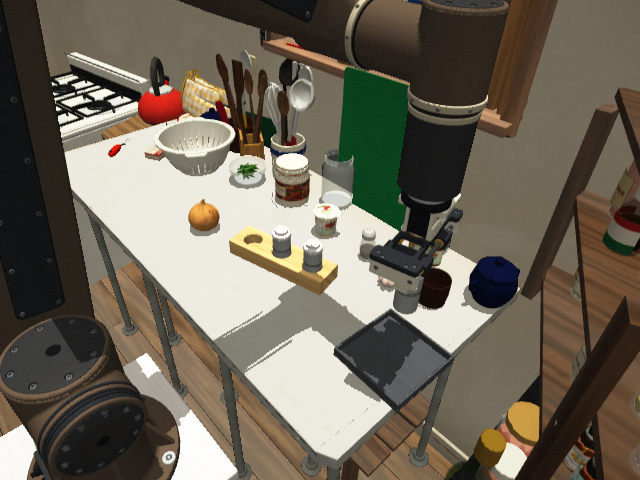

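The press is held upright above the tray (px 407,297), its socket is empty (px 252,238), and the rest is undisturbed. Lowering it now.

Request:
play_rows --pt "-0.3 -0.2 1.0 0 0 0" --pt "0 0 2.0 0 0 0" --pt "0 0 2.5 0 0 0" --pt "0 0 2.5 0 0 0" --pt "0 0 2.5 0 0 0" --pt "0 0 1.8 0 0 0" --pt "0 0 1.0 0 0 0" --pt "0 0 0.5 0 0 0" --pt "0 0 0 0 0 0" --pt "0 0 0 0 0 0"

```text
clock: 17.88
tool_pos: [0.5116, -0.1821, 0.1025]
orientation: [-180.0, -0.0, -76.3]
force: [-0.0, 0.5, -4.2]
opening: 0.0428
gripper_force: 30.0
```

Request:
play_rows --pt "0 0 0.2 0 0 0" --pt "0 0 0.2 0 0 0" --pt "0 0 0.2 0 0 0" --pt "0 0 0.1 0 0 0" --pt "0 0 0.1 0 0 0" --pt "0 0 0 0 0 0"

```text
clock: 18.38
tool_pos: [0.5108, -0.1824, 0.0938]
orientation: [180.0, 0.0, -76.3]
force: [0.5, -0.8, -5.6]
opening: 0.0434
gripper_force: 30.0
```

Request:
play_rows --pt "0 0 0.1 0 0 0" --pt "0 0 0.1 0 0 0" --pt "0 0 0.1 0 0 0" --pt "0 0 0.1 0 0 0" --pt "0 0 0.1 0 0 0" --pt "0 0 0.1 0 0 0" --pt "0 0 0.1 0 0 0" --pt "0 0 0 0 0 0"

```text
clock: 19.05
tool_pos: [0.5108, -0.1824, 0.0866]
orientation: [180.0, 0.0, -76.3]
force: [0.5, -0.3, -4.5]
opening: 0.0428
gripper_force: 30.0
```

Request:
play_rows --pt "0 0 0.1 0 0 0" --pt "0 0 0 0 0 0"

```text
clock: 19.22
tool_pos: [0.5109, -0.1824, 0.0857]
orientation: [180.0, 0.0, -76.3]
force: [0.1, 0.2, -4.2]
opening: 0.0427
gripper_force: 30.0
```

Request:
play_rows --pt "0 0 0.06 0 0 0" --pt "0 0 0 0 0 0"

```text
clock: 19.38
tool_pos: [0.5109, -0.1824, 0.0852]
orientation: [180.0, 0.0, -76.3]
force: [-0.0, -0.3, -3.7]
opening: 0.0429
gripper_force: 30.0
```

Request:
play_rows --pt "0 0 0.06 0 0 0" --pt "0 0 0 0 0 0"

```text
clock: 19.55
tool_pos: [0.5111, -0.1824, 0.0849]
orientation: [-180.0, -0.0, -76.3]
force: [-0.6, -0.1, -1.5]
opening: 0.0427
gripper_force: 30.0
```

Touching down. A last small nudge, then release and rise.

Request:
play_rows --pt "0 0 0.05 0 0 0" --pt "0 0 0 0 0 0"

```text
clock: 19.72
tool_pos: [0.5111, -0.1824, 0.0849]
orientation: [-180.0, -0.0, -76.3]
force: [-2.5, 1.4, 5.0]
opening: 0.0429
gripper_force: 30.0
```

Request:
play_rows --pt "0 0 0 0 0 0" --pt "0 0 0 0 0 0" --pt "0 0 0 0 0 0" --pt "0 0 0 0 0 0" --pt "0 0 0 0 0 0" --pt "0 0 0 0 0 0" --pt "0 0 0 0 0 0" --pt "0 0 0 0 0 0" --grip 8.76

```text
clock: 20.38
tool_pos: [0.5109, -0.1824, 0.0841]
orientation: [180.0, 0.0, -76.3]
force: [-0.2, 0.1, -0.5]
opening: 0.0866
gripper_force: 0.0
```

Request:
play_rows --pt "0 0 -0.5 0 0 0" --pt "0 0 -1.0 0 0 0" --pt "0 0 -2.0 0 0 0" --pt "0 0 -2.5 0 0 0" --pt "0 0 -2.5 0 0 0" --pt "0 0 -2.5 0 0 0" --pt "0 0 -2.5 0 0 0" --pt "0 0 -1.5 0 0 0" --pt "0 0 0 0 0 0" --pt "0 0 0 0 0 0"

```text
clock: 21.22
tool_pos: [0.5113, -0.1824, 0.2359]
orientation: [-179.8, -0.0, -76.3]
force: [-0.1, 0.4, -0.5]
opening: 0.0877
gripper_force: 0.0
```

```bash
python3 - <<'E'
from h import *
import cv2
s=snapshot("scene")
cv2.imwrite("pics/s4.png",cv2.resize(s["frame"][190:420,180:500,::-1],None,fx=2.5,fy=2.5,interpolation=cv2.INTER_CUBIC))
for t in("disc_a","press_a"):
  for d in spot_point("scene",t)[:4]:print(t,np.round(d["position"],4),round(d["score"],2))
to([.51,-.182,.25])
E
```

```text
disc_a [0.5455 0.1029 0.1112] 0.57
disc_a [0.529  0.1894 0.1133] 0.52
disc_a [ 0.5068 -0.1812  0.1209] 0.47
press_a [ 0.5117 -0.1822  0.0056] 0.89
press_a [0.5236 0.1868 0.0108] 0.71
press_a [0.5524 0.1    0.0103] 0.63
pos [ 0.5103 -0.1823  0.2336] rpy [ 1.7994e+02  3.0000e-02 -7.6330e+01] t 21.3667 F [-0.38 -0.02 -0.56]
tool shift cm [-0.04  0.03 -1.64]
```

View pics/s4.png

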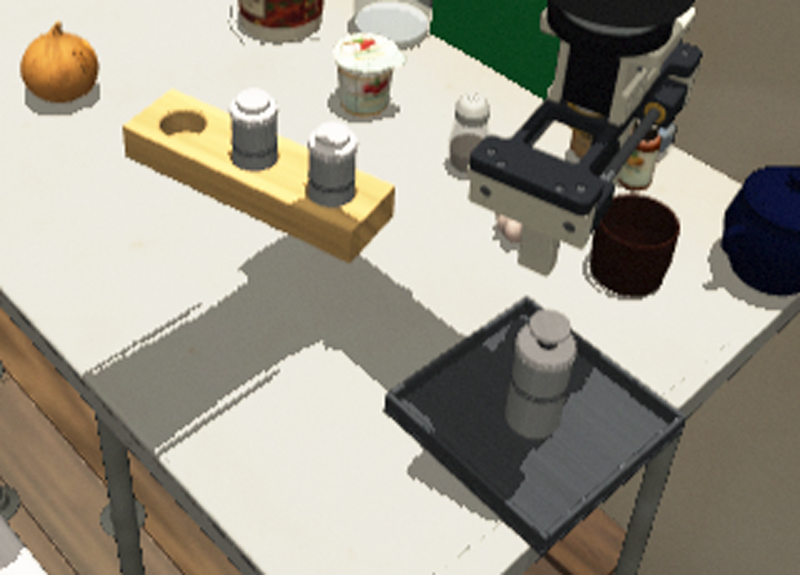

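The blocked press stands upright in the middle of the tray (crop px 540,380) with its disc still partly up. The two sound presses are in the rack with their plungers down (crop px 254,125 and 332,160), and the gripper is clear.

```bash
python3 -c "
from plant import *
print(close_job())"
```

```text
the job is handed in; nothing more can be done
None
```

The left press was blocked (I stopped at about 11 N) and now stands upright in the washing-up tray with its plunger left where it stuck; the middle and right presses are sound, plungers down in the rack, and I handed the job in at about 21 s.

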